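# Cradle the cordless blower and lock it running

## Robot

A 6-joint arm with a two-finger parallel gripper is mounted at the origin on the work surface. World frame = base frame: x ahead of the robot, y to its left, z up, the work surface at z = 0. Lengths are in m, angles in degrees, forces in N, time in s.
With the tool pointing down it reaches from about 0.325 to 0.75 m from the base axis. Payload 7.6 kg.
Tool frame: the origin (TCP) lies between the finger pads; the fingertips stand 22 mm ahead of it and the grasp point (between the pads) lies 3 mm ahead of it (manip.tip_extent is the distance from the TCP to the fingertips, in m); z points along the fingers, y is the line along which they close (so a half turn about z gives the same grasp; the last joint's range is limited). The gripper opens to 85 mm and grips with 20 to 120 N. Pads are 22 mm wide; open, the fingers measure 114 mm over their backs; the gripper's body (76 mm by 85 mm) begins 54 mm behind the grasp point. The pads swing forward as they close: fully open they stand 13 mm farther back than shut.
Start: joints at [73.264, 2.991, 80.254, -0, 96.75, -4.028], TCP at [0.115, 0.512, 0.253] pointing down, gripper open.
Joint ranges: [-166.34, 166.34], [-52.06, 124.39], [6.96, 135.62], [-60.46, 240.46], [14.63, 156.25], [-167.68, 167.68]. Speed limits (degrees/s): [147.25, 147.25, 172.46, 180, 180, 180].

## Interface

Orientations are given as a 3x3 rotation matrix whose columns are the frame's x, y, z axes.
In Python, from plant import status, optics, manip gives the robot as it stands. The module is installed in compiled form; this text tells all that it offers.
- The arm moves only by the shell command python3 -m pendant 'ROWS' [FORCE]. ROWS is JSON, a list that holds one entry, the list of rows, each a list of 7 numbers: the turn, a rotation vector about the tool's x, y, z in degrees, then the shift along the tool's x, y, z in mm, then the finger opening in mm, from 0 to 85.4. A call has 1 to 8 rows; each row shifts and turns the commanded pose from where the row before left it, along the tool's axes as they then stand; what a row does not reach is not made up. A row lasts 1/8 s, in which the tool goes at most 62.5 mm and 10.7 degrees, less where a joint would pass 70% of its speed; a pose out of reach is approached as far as the arm can. A call is refused whole if a number of a shift passes 62.5 or a number of a turn 10.7, either way. A call with a gripper value outside its range is refused whole. The fingers move at their own pace and stop on an object; FORCE is the grip in N (left out, the last holds). Time passes only in rows, so rows that do not move let the fingers close. It gives the time, the measured TCP pose, the force, the opening and the grip force at its end, in the units of the state.
- status.state(): the state, without advancing time (a new reading comes with each control period).
- optics.camera(name): name is "side" or "top"; returns (picture, depth): 420x560x3 uint8, blue, green, red; 420x560 float32, m along the optical axis (not along the pixel's ray), 0 where there is no reading.
- optics.camera_params(name): a dict with "intrinsics" (3x3 intrinsics, pixels), "xyz" and "attitude" of the camera in the world. Camera axes: x right, y down, z forward; pixel columns grow to the right and rows downward; lengths in m; the calibration is good to about 2 mm. A picture is of the moment at which its call begins. camera_params takes no time and is no camera call.
- manip.finish_job(): hands the job in; it is judged then, once.
The state is a dict: "time": time; "qpos": joint angles; "dq": joint speeds; "effort": joint torques, N m; "tcp_pos": TCP position; "orientation": TCP orientation; "ft_force": force on the tool from outside, world axes, zero at the start; "moment": the same for the moment, N m; "finger_gap": finger opening in m; "gripper_force": force on a finger pad.
Only numpy, scipy, OpenCV 4.12 (cv2) and the standard library are available. Lean on these libraries where they do the work, as an engineer would, in place of code of your own. Each camera call takes 0.05 s, during which the arm holds its last target. There are 200 camera calls.

## Task

Set the cordless blower down in the steel bench cradle, nozzle tube in the narrow fork at the conveyor end and battery end in the wide saddle, and let go of it. Then squeeze its trigger all the way down, press the lock button on its side home while the trigger is down, and ease the trigger up so that the lock catches and keeps it on by itself. Do not drop the blower and leave the other things on the table where they are.

Things in the scene. Friction and masses are not known exactly. Their poses are not given: they have to be found in the camera images.
- blower: Cordless blower, 270 mm long (all sizes in mm), trigger up. Grey housing and black battery end form one square bar, 54 wide and high, flat below, x -130 to +50; then a black cone and a nozzle tube, diameter 34, axis z 27, x +90 to +140. Origin: mid-width on the bar's underside below x 0; x to the nozzle, y to its left, z up. 0.65 kg +-20 %, balanced near x 0.
- blower_grip (a point): Point in the blower's bar to grip it across y with 20 N or more: x +22 (+10 to +35 is free), y 0, z 34 in the blower's frame.
- nozzle_tip (a point): Centre of the blower's nozzle mouth: x +140, y 0, z 27 in the blower's frame.
- cheek_top (a point): Top centre of the grey cheek that stands on the blower's right edge and carries the lock button: x -62 to -28, y -27 to -15, z 54 to 79 in the blower's frame (this point x -45, y -21, z 79).
- trigger_top (a point): Centre of the top of the trigger, a ribbed black block 44 (x) by 36 (y) left of the cheek, at x -45, y +7 (y -11 to +25), z 72 when released, in the blower's frame; open above and to its left. It is squeezed straight down, at most 12 (top at z 60). The point moves with it.
- trigger (a joint): How far the trigger is squeezed, m: 0 released, 0.012 fully. Spring 3 N at 0 to 6 N at 0.012. The lock keeps it at about 0.006.
- lock_face (a point): Centre of the outer end of the lock button, a black round button of diameter 14 in the cheek's right side, at x -45, z 69 in the blower's frame, y -40 when out and y -30 when home; pressed along the blower's +y. Higher than the squeezed trigger's top, so one finger can stand on the trigger with the other outside the button. The point moves with it.
- lock (a joint): How far the lock button is pressed, m: 0 out, 0.010 home, about 0.008 when caught. Spring 1.5 N at 0 to 4 N at 0.010. Blocked at 0.001 unless the trigger is beyond 0.009. It is caught when the trigger is let up to about 0.006 with the button home; otherwise it springs out.
- cradle: Steel cradle fixed to the table, base 290 by 96 by 6. Origin: centre of underside; x to the narrow fork, z up. Rear saddle x -118 to -92: seat z 30, walls inside at y +-30.5 to z 72, flared lips to z 82. Front fork x +101 to +123: seat z 39, inside y +-21 to z 66, flared lips to z 76. End stop: face at x -138, to z 52. Open for fingers between.
- cradle_seat (a point): Where the blower's origin belongs when it lies in the cradle: 30 above the cradle's origin. The blower then has the cradle's x axis and can still shift 3 to 4 sideways when pushed.
- spare_battery: Spare battery, black block 55 by 54 by 50, loose, leave alone. Origin: centre of underside.
- tape: Tape core, cardboard ring of diameter 90, 24 high, loose, leave alone. Origin: centre of underside.
- tray: Flat dark steel tray 100 by 75 by 18, loose, leave alone. Origin: centre of underside.
- screwdriver: Screwdriver with a black handle, about 200 long, lying loose, leave alone. Origin: about its middle, on the table.
- mug: White mug, diameter 76, 90 high, loose, leave alone. Origin: centre of underside.
- bottle: White bottle, diameter 60, 150 high, loose, leave alone. Origin: centre of underside.
- bin: Blue open plastic bin 160 by 120 by 60, loose, leave alone. Origin: centre of underside.

How it is judged:
By the outcome, as a careful person would: the job done as asked, in the order asked, and still so for the second after the job is handed in, with the robot touching nothing.
It also fails if it takes over 58 s, if anything falls off the work surface, if the arm or the gripper's body presses on something with over 40 N, if the wrist force passes 120 N, or if a joint passes its speed limit or range.

## Working session

There is one attempt and no reset: what is moved stays moved. The work goes in short steps, Python scripts to look and compute and a shell command to move; the robot and the scene stay as the last step left them, time stands still between calls to the robot, and variables do not carry over. Pictures are saved under pics/ and viewed, at most 11 in all, crops included, and the job is handed in when it is done.

```bash
mkdir -p pics; python3 - <<'E'
from plant import status, optics, manip
import cv2,numpy as np
for n in("top","side"):
    p,d=optics.camera(n); cv2.imwrite(f"pics/{n}0.png",p); np.save(f"{n}_d0.npy",d)
    c=optics.camera_params(n);print(n,c["intrinsics"],c["xyz"],c["attitude"])
s=status.state();print(s["time"],s["tcp_pos"],s["orientation"],s["ft_force"],manip.tip_extent)
E
```

```text
top [[494.00447479   0.         278.829724  ]
 [  0.         494.00447479 208.53721201]
 [  0.           0.           1.        ]] [0.27001339 0.01491291 1.40542852] [[-0.11036054 -0.96791296  0.2257544 ]
 [-0.99389033  0.10784154 -0.02349918]
 [-0.00160054 -0.22696849 -0.97390079]]
side [[413.58241453   0.         286.35449936]
 [  0.         413.58241453 203.34884509]
 [  0.           0.           1.        ]] [ 0.16197979 -0.50263285  0.83792121] [[ 0.78816864 -0.47717397  0.38870965]
 [-0.61529297 -0.59622896  0.51567973]
 [-0.01430899 -0.64561291 -0.76353076]]
0.1 [0.11540962 0.51190026 0.25255714] [[-9.75500308e-01  2.19997707e-01 -3.98164811e-04]
 [ 2.19998051e-01  9.75499337e-01 -1.37902675e-03]
 [ 8.50267853e-05 -1.43283650e-03 -9.99998970e-01]] [-0.45759199 -0.97232473 -0.73980355] 0.022
```

View pics/top0.png

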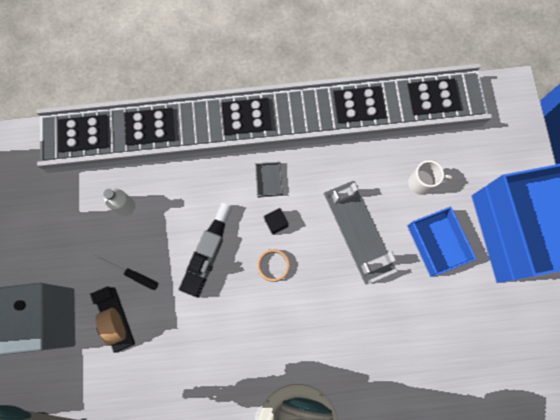

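View pics/side0.png

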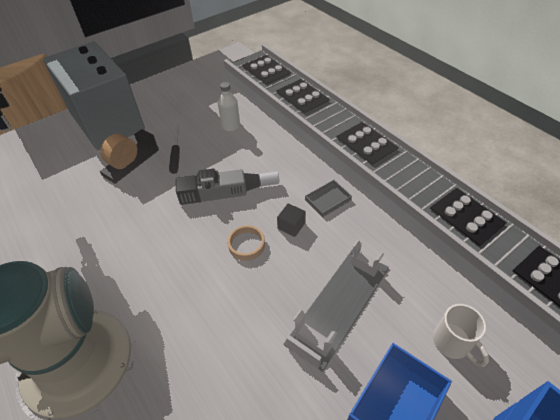

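The top view shows the blower with its battery at (195,285) and its nozzle at (223,208). The cradle's fork is at (345,188) and its saddle at (378,265). The side view shows the same, with the cheek and trigger at (208,178). The arm is out of view. Next I'll measure from depth plus calibration.

```bash
cat > h.py <<'E'
import numpy as np,cv2
from plant import status,optics,manip
def cloud(n,d=None):
    c=optics.camera_params(n)
    p=None
    if d is None: p,d=optics.camera(n)
    K=c["intrinsics"];v,u=np.mgrid[:420,:560]
    P=np.stack([(u-K[0,2])/K[0,0]*d,(v-K[1,2])/K[1,1]*d,d],-1)@np.array(c["attitude"]).T+c["xyz"]
    P[d==0]=np.nan
    return P,p
def proj(n,X):
    c=optics.camera_params(n);q=(np.atleast_2d(X)-c["xyz"])@np.array(c["attitude"]);q=q@c["intrinsics"].T
    return q[:,:2]/q[:,2:]
E
python3 - <<'E'
from h import *
T,_=cloud("top",np.load("top_d0.npy"));S,_=cloud("side",np.load("side_d0.npy"))
print("table z",np.nanmedian(T[290:340,180:260,2]),np.nanmedian(S[260:300,150:230,2]))
R={"blower":((180,200,235,300),(165,160,285,210)),"cradle":((320,175,405,290),(280,235,405,370))}
for k,(a,b) in R.items():
  for nm,C,(u0,v0,u1,v1) in(("top",T,a),("side",S,b)):
    P=C[v0:v1,u0:u1].reshape(-1,3);P=P[P[:,2]>0.004]
    P=P[np.isfinite(P[:,0])]
    print(k,nm,len(P),"zhist",np.histogram(P[:,2],bins=np.arange(0,.1,.005))[0])
    r=cv2.minAreaRect((P[:,:2]*1000).astype(np.float32));print("  rect all",np.round(cv2.boxPoints(r)).tolist(),r)
    if k=="blower":
      Q=P[(P[:,2]>.044)&(P[:,2]<.062)];r=cv2.minAreaRect((Q[:,:2]*1000).astype(np.float32));print("  bar",np.round(cv2.boxPoints(r)).tolist(),r)
      Q=P[(P[:,2]>.066)];print("  high",Q.mean(0),len(Q), cv2.minAreaRect((Q[:,:2]*1000).astype(np.float32)))
    else:
      Q=P[P[:,2]<.012];r=cv2.minAreaRect((Q[:,:2]*1000).astype(np.float32));print("  base",np.round(cv2.boxPoints(r)).tolist(),r)
      Q=P[P[:,2]>.06];print("  high",np.round(Q*1000)[::max(1,len(Q)//25)].tolist())
E
python3 - <<'E'
import cv2
t=cv2.imread("pics/top0.png");s=cv2.imread("pics/side0.png")
a=cv2.resize(t[175:305,170:280],None,fx=3.6,fy=3.6,interpolation=2);b=cv2.resize(t[170:300,310:420],None,fx=3.6,fy=3.6,interpolation=2)
cv2.imwrite("pics/crop1.png",cv2.hconcat([a,b]))
E
```

```text
table z 0.0010749270189507332 -0.0008417157175489853
blower top 2555 zhist [257 423  25  14  22  28  48  83 164 188 504 427  64  41 148  94  24   1
   0]
  rect all [[351.0, 134.0], [638.0, 108.0], [652.0, 265.0], [365.0, 291.0]] ((501.4888916015625, 199.60372924804688), (157.9563446044922, 288.3521728515625), 84.84545135498047)
  bar [[364.0, 232.0], [602.0, 107.0], [628.0, 157.0], [390.0, 282.0]] ((496.1048278808594, 194.52816772460938), (56.59613037109375, 268.5001220703125), 62.29573440551758)
  high [0.45056683 0.21470437 0.07426895] 302 ((448.1192932128906, 210.18226623535156), (65.5252456665039, 43.86944580078125), 61.614139556884766)
blower side 2497 zhist [ 18  93 100 142 160 149 156 175 237 192 659 132  17  62 152  52   1   0
   0]
  rect all [[289.0, 220.0], [549.0, 21.0], [678.0, 189.0], [418.0, 388.0]] ((483.4076232910156, 204.59942626953125), (212.039306640625, 327.7165832519531), 52.500972747802734)
  bar [[354.0, 248.0], [549.0, 21.0], [640.0, 99.0], [445.0, 326.0]] ((496.7392272949219, 173.2801513671875), (119.71513366699219, 299.2567138671875), 40.65971374511719)
  
[... 1619 characters left out ...]
5087890625, -228.78146362304688), (321.55389404296875, 238.72564697265625), 48.08872985839844)
  high [[608.0, -171.0, 75.0], [601.0, -178.0, 77.0], [600.0, -180.0, 73.0], [589.0, -181.0, 75.0], [591.0, -183.0, 68.0], [625.0, -231.0, 77.0], [618.0, -225.0, 66.0], [611.0, -233.0, 74.0], [608.0, -236.0, 73.0], [396.0, -225.0, 82.0], [398.0, -229.0, 77.0], [387.0, -230.0, 84.0], [395.0, -233.0, 74.0], [402.0, -234.0, 62.0], [380.0, -233.0, 79.0], [388.0, -238.0, 73.0], [383.0, -239.0, 72.0], [380.0, -242.0, 68.0], [418.0, -298.0, 80.0], [414.0, -300.0, 79.0], [410.0, -301.0, 79.0], [404.0, -302.0, 80.0], [400.0, -304.0, 78.0], [398.0, -304.0, 72.0], [504.0, -386.0, 60.0], [455.0, -393.0, 60.0]]
```

View pics/crop1.png

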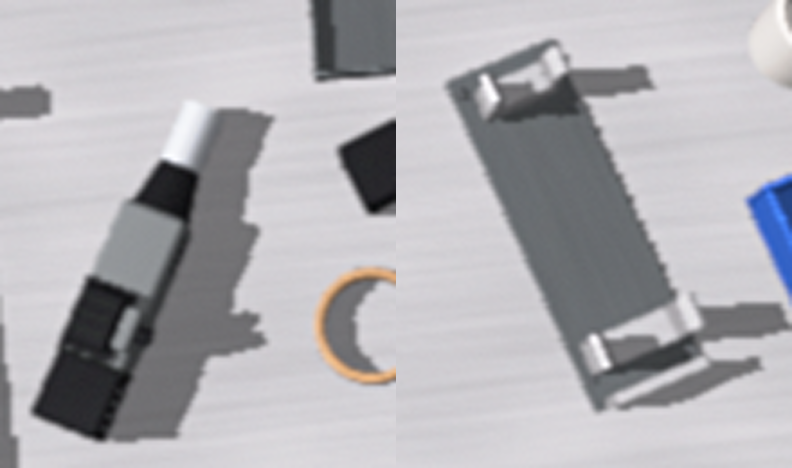

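The crop shows the blower with its cheek on the image-right side, which is its -y side, and the trigger to the left of that. The cradle's fork is at the top of the crop and the saddle and end stop at the bottom. Next I'll refine both poses.

```bash
cat >> h.py <<'E'
def onplane(n,uv,z):
    c=optics.camera_params(n);uv=np.atleast_2d(uv).astype(float)
    r=np.c_[uv,np.ones(len(uv))]@np.linalg.inv(c["intrinsics"]).T@np.array(c["attitude"]).T
    o=np.array(c["xyz"]);return o+r*((z-o[2])/r[:,2])[:,None]
E
python3 - <<'E'
from h import *
t=cv2.imread("pics/top0.png");s=cv2.imread("pics/side0.png")
for n,im,px in(("top",t,[(365,235),(350,215),(410,290),(330,260),(398,268),(203,245),(198,283),(240,255),(223,213),(195,225)]),("side",s,[(340,300),(360,320),(235,185),(188,188),(270,180)])):
    print(n,[(p,im[p[1],p[0]].tolist()) for p in px])
# blower: depth points, side and top, axis by binning along approx axis
T,_=cloud("top",np.load("top_d0.npy"));S,_=cloud("side",np.load("side_d0.npy"))
def refine(P,o,a,zlo,zhi,hw,xr):
    for _ in range(4):
        d=np.array([np.cos(a),np.sin(a)]);n=np.array([-d[1],d[0]])
        q=P[:,:2]-o;x=q@d;y=q@n;m=(P[:,2]>zlo)&(P[:,2]<zhi)&(abs(y)<hw)&(x>xr[0])&(x<xr[1])
        X=x[m];Y=y[m];bx=np.arange(xr[0],xr[1],.008);c=[];e=[]
        for b in bx:
            k=(X>=b)&(X<b+.008)
            if k.sum()>8: c.append(b+.004);e.append((np.percentile(Y[k],2)+np.percentile(Y[k],98))/2)
        k,b=np.polyfit(c,e,1);a+=np.arctan(k);o=o+n*b
    return o,np.degrees(a),np.round(np.array(e)*1000,1)
a=np.radians(-27.7);d=np.array([np.cos(a),np.sin(a)]);o=np.array([.496,.1945])-.005*d
for nm,C,(u0,v0,u1,v1) in(("top",T,(180,200,235,300)),("side",S,(165,160,285,210))):
    P=C[v0:v1,u0:u1].reshape(-1,3);P=P[np.isfinite(P[:,0])]
    o2,a2,e=refine(P,o,a,.047,.062,.04,(.0,.05));print(nm,"grey bar",o2,a2,e)
    o2,a2,e=refine(P,o,a,.045,.062,.04,(-.128,-.07) );print(nm,"battery",o2,a2,e)
    o2,a2,e=refine(P,o,a,.037,.05,.03,(.09,.138) );print(nm,"tube",o2,a2,e)
    d=np.array([np.cos(a),np.sin(a)]);x=(P[:,:2]-o)@d;y=(P[:,:2]-o)@[-d[1],d[0]]
    B=(P[:,2]>.045)&(P[:,2]<.062)&(abs(y)<.02);print("  xmin/max",np.percentile(x[B],[1,99]), "tip",np.percentile(x[(P[:,2]>.03)&(abs(y)<.015)],99.5))
# cradle base by colour
for n,im,box in(("top",t,(320,175,405,290)),("side",s,(280,235,405,370))):
    u0,v0,u1,v1=box;h=im.astype(int);m=np.zeros(im.shape[:2],np.uint8)
    ref=h[235,365] if n=="top" else h[300,340]
    m[v0:v1,u0:u1]=(abs(h-ref).max(2)<16)[v0:v1,u0:u1]*255
    m=cv2.morphologyEx(m,cv2.MORPH_OPEN,np.ones((3,3)))
    cs,_=cv2.findContours(m,0,1);c=max(cs,key=cv2.contourArea)[:,0]
    W=onplane(n,c,.006)[:,:2];r=cv2.minAreaRect((W*1000).astype(np.float32));print(n,"base",r,np.round(cv2.boxPoints(r)).tolist())
E
```

```text
top [((365, 235), [113, 108, 105]), ((350, 215), [111, 107, 104]), ((410, 290), [220, 215, 218]), ((330, 260), [213, 209, 211]), ((398, 268), [215, 210, 213]), ((203, 245), [153, 150, 147]), ((198, 283), [45, 42, 42]), ((240, 255), [211, 206, 209]), ((223, 213), [229, 223, 222]), ((195, 225), [213, 210, 212])]
side [((340, 300), [104, 103, 104]), ((360, 320), [168, 170, 175]), ((235, 185), [79, 78, 80]), ((188, 188), [81, 81, 85]), ((270, 180), [125, 124, 126])]
top grey bar [0.49102056 0.1958005 ] -26.858103053428117 [ 0.2  0.6 -0.2 -0.1 -1.2 -0.3  1. ]
top battery [0.49324169 0.19983986] -25.092223635017913 [-1.   0.2  0.5  1.4 -0.5 -0.2  0.1 -0.5]
top tube [0.49103081 0.19579143] -27.71808864737468 [-0.2 -0.1  0.1  0.7 -0.6  0. ]
  xmin/max [-0.12766027  0.12749855] tip 0.13930552704633356
side grey bar [0.49100856 0.19574101] -29.046127507425336 [ 0.6 -0.7 -0.9  1.1  0.4 -0.5]
side battery [0.49048613 0.19452044] -28.45983544234995 [ 1.   0.  -1.   0.4 -0.7 -1.3  0.1 -2.9]
side tube [0.49116577 0.19605412] -28.573294333136477 [-1.2  0.8 -0.6  1.7  1.3 -2. ]
  xmin/max [-0.12917224  0.09380283] tip 0.13711640660348304
top base ((517.104736328125, -237.59738159179688), (219.11062622070312, 94.63147735595703), 16.48630714416504) [[399.0, -223.0], [425.0, -314.0], [636.0, -252.0], [609.0, -161.0]]
side base ((523.083740234375, -228.95486450195312), (283.9396667480469, 100.56990814208984), 17.64109230041504) [[373.0, -224.0], [403.0, -320.0], [674.0, -234.0], [643.0, -138.0]]
```

```bash
cat >> h.py <<'E'
def go(pos,yaw_y=None,R=None):
    """tool-frame turn (about z first) and then shift to reach pos with tool y at heading yaw_y (deg), tool down"""
    s=status.state();R0=np.array(s["orientation"]);p=np.array(s["tcp_pos"])
    if R is None:
        a=np.radians(yaw_y);y=np.array([np.cos(a),np.sin(a),0]);z=np.array([0,0,-1.]);R=np.c_[np.cross(y,z),y,z]
    from scipy.spatial.transform import Rotation as Q
    print("t",round(s["time"],2),"at",np.round(p*1000,1),"turn",np.round(Q.from_matrix(R0.T@R).as_rotvec(degrees=True),2),"then shift mm",np.round(R.T@(np.array(pos)-p)*1000,1))
E
python3 - <<'E'
from h import *
T,_=cloud("top",np.load("top_d0.npy"));S,_=cloud("side",np.load("side_d0.npy"))
for nm,C,(u0,v0,u1,v1) in(("top",T,(320,175,405,290)),("side",S,(280,235,405,370))):
    P=C[v0:v1,u0:u1].reshape(-1,3);P=P[np.isfinite(P[:,0])]
    d=np.array([np.cos(.279),np.sin(.279)]);o=np.array([.502,-.239]);q=P[:,:2]-o;x=q@d*1e3;y=q@[-d[1],d[0]]*1e3;z=P[:,2]
    m=(z>.066)&(z<.09)&(abs(x)<150)&(abs(y)<50)
    for k,c in(("forkL",(x>60)&(y>0)),("forkR",(x>60)&(y<0)),("rearL",(x<-60)&(y>0)),("rearR",(x<-60)&(y<0))):
        b=m&c;print(nm,k,b.sum(),"x",np.percentile(x[b],[3,50,97]).round(1),"y",np.percentile(y[b],[3,50,97]).round(1))
    m=(z>.04)&(z<.058)&(x<-125)&(x>-160)&(abs(y)<40);print(" stop x",np.percentile(x[m],[3,50,97]).round(1) if m.any() else None)
    # base long edges
    m=(z>.003)&(z<.012)
    for b in range(-80,90,20):
        k=m&(x>b)&(x<b+20)&(abs(y)<58); 
    # base end positions
a=np.radians(-27.8);d=np.array([np.cos(a),np.sin(a),0]);g=np.array([.4905,.1955,0])+.022*d
print(g);go(g+[0,0,.150],62.2)
E
```

```text
top forkL 25 x [102.2 111.7 122.3] y [23.9 29.5 33.5]
top forkR 45 x [102.6 113.9 123.7] y [-32.7 -25.4 -19.7]
top rearL 38 x [-115.9 -103.4  -92. ] y [29.4 36.6 41.1]
top rearR 58 x [-115.2 -103.5  -91.2] y [-43.7 -36.4 -31.2]
 stop x [-144.5 -140.7 -137. ]
side forkL 57 x [100.3 110.1 121.4] y [24.8 30.5 36.2]
side forkR 46 x [100.7 110.6 121.9] y [-29.5 -25.2 -19.4]
side rearL 111 x [-118.5 -106.6  -93.1] y [31.7 36.8 43.5]
side rearR 89 x [-118.1 -106.5  -92.3] y [-40.7 -35.5 -29.5]
 stop x [-146.6 -143.7 -138.3]
[0.50996078 0.18523949 0.        ]
t 0.1 at [115.4 511.9 252.6] turn [-8.000e-02  1.000e-02  1.509e+01] then shift mm [-501.4 -104.9  102.6]
```

```bash
python3 -m pendant '[[[0,0,7.5,0,0,0,85],[0,0,7.5,0,0,0,85],[0,0,0,-50,-10.5,0,85],[0,0,0,-50,-10.5,0,85],[0,0,0,-50,-10.5,0,85],[0,0,0,-50,-10.5,0,85],[0,0,0,-50,-10.5,0,85],[0,0,0,-50,-10.5,0,85]]]' 40 >/dev/null
python3 -m pendant '[[[0,0,0,-50,-10.5,0,85],[0,0,0,-50,-10.5,20,85],[0,0,0,-50,-10.5,40,85],[0,0,0,-50,-10.5,40,85],[0,0,0,0,0,0,85],[0,0,0,0,0,0,85]]]'
python3 -c "
from h import *
go([.510,.1852,.037],62.2);print(status.state()['ft_force'])
for n in('top','side'):
    p,d=optics.camera(n);cv2.imwrite(f'pics/{n}1.png',p)
    print(n,proj(n,[[.51,.1852,.054],list(status.state()['tcp_pos'])]))
a=cv2.imread('pics/top1.png')[150:330,130:330];b=cv2.imread('pics/side1.png')[90:270,130:330]
cv2.imwrite('pics/c2.png',cv2.resize(cv2.hconcat([a,b]),None,fx=2,fy=2))
"
```

```text
time: 1.85
tcp_pos: [0.5063, 0.1894, 0.1566]
orientation: [[-0.885, 0.465, -0.0], [0.465, 0.885, 0.0], [0.0, 0.0, -1.0]]
ft_force: [0.5, 0.2, 0.4]
finger_gap: 0.0852
gripper_force: 0.0
t 1.85 at [506.3 189.4 156.6] turn [ 0.02 -0.02  0.08] then shift mm [ -5.2  -2.  119.6]
[0.46496172 0.17830295 0.38656068]
top [[208.84402639 242.09295351]
 [201.48612863 237.1889935 ]]
side [[234.03474359 176.72888873]
 [226.97861518 146.74973006]]
```

View pics/c2.png

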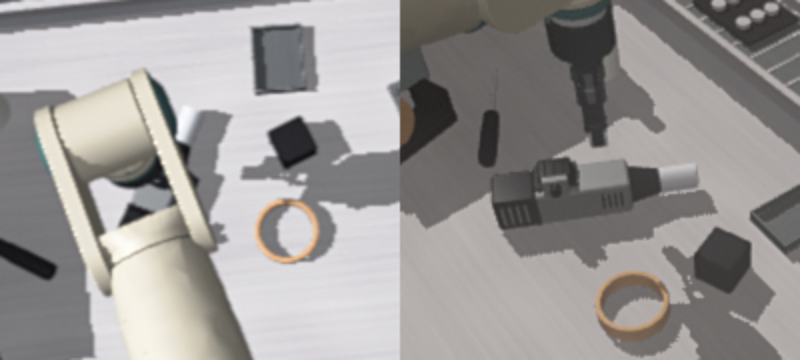

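The gripper is above the grey housing, in front of the cheek, and nothing is in the way. I'll descend and grip.

```bash
python3 -m pendant '[[[0,0,0,-5.2,-2,30,85],[0,0,0,0,0,40,85],[0,0,0,0,0,30,85],[0,0,0,0,0,19.5,85],[0,0,0,0,0,0,85]]]' 70
python3 -m pendant '[[[0,0,0,0,0,0,30],[0,0,0,0,0,0,30],[0,0,0,0,0,0,30],[0,0,0,0,0,0,30],[0,0,0,0,0,0,30]]]' 70
```

```text
time: 2.58
tcp_pos: [0.5092, 0.1857, 0.0365]
orientation: [[-0.886, 0.464, -0.001], [0.464, 0.886, -0.0], [0.001, -0.001, -1.0]]
ft_force: [-0.2, -0.2, 0.2]
finger_gap: 0.0852
gripper_force: 0.0
time: 3.2
tcp_pos: [0.5113, 0.1857, 0.039]
orientation: [[-0.885, 0.465, 0.004], [0.465, 0.885, 0.002], [-0.003, 0.003, -1.0]]
ft_force: [0.5, 1.5, 5.6]
finger_gap: 0.0535
gripper_force: 76.0
```

```bash
python3 -m pendant '[[[0,0,0,0,0,-8,30],[0,0,0,0,0,-20,30],[0,0,0,0,0,-30,30],[0,0,0,0,0,-35,30],[0,0,0,0,0,-30,30],[0,0,0,0,0,-10,30],[0,0,0,0,0,0,30]]]' 
python3 -c "
from h import *
a=np.radians(16.5);d=np.array([np.cos(a),np.sin(a),0])
go(np.array([.5018,-.2381,.17])+.022*d,106.5)
p,d=optics.camera('side');cv2.imwrite('pics/s2.png',p[60:300,100:420])
"
```

```text
time: 4.08
tcp_pos: [0.5098, 0.1848, 0.1691]
orientation: [[-0.885, 0.465, -0.001], [0.465, 0.885, -0.0], [0.001, -0.001, -1.0]]
ft_force: [0.2, -0.2, -8.2]
finger_gap: 0.0529
gripper_force: 75.6
t 4.08 at [509.8 184.8 169.1] turn [-2.000e-02 -4.000e-02 -4.421e+01] then shift mm [ 105.8 -403.2   -0.9]
```

View pics/s2.png

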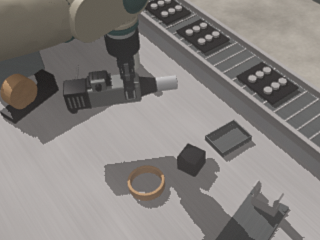

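The blower is held level. Next I'll carry it to above the cradle.

```bash
python3 -m pendant '[[[0,0,-4.2,0,0,0,30],[0,0,-8,0,0,0,30],[0,0,-8,0,0,0,30],[0,0,-8,0,0,0,30],[0,0,-8,0,0,0,30],[0,0,-8,0,0,0,30],[0,0,0,5,-20,0,30],[0,0,0,10,-40,0,30]]]' >/dev/null
python3 -m pendant '[[[0,0,0,13,-50,0,30],[0,0,0,13,-50,0,30],[0,0,0,13,-50,0,30],[0,0,0,13,-50,0,30],[0,0,0,13,-50,0,30],[0,0,0,13,-50,0,30],[0,0,0,10,-35,0,30],[0,0,0,3,-8,0,30]]]' >/dev/null
python3 -m pendant '[[[0,0,0,0,0,0,30],[0,0,0,0,0,0,30]]]'
python3 -c "
from h import *
a=np.radians(16.5);d=np.array([np.cos(a),np.sin(a),0])
go(np.array([.5018,-.2381,.12])+.022*d,106.5)
for n in('top','side'):
    p,d=optics.camera(n);cv2.imwrite(f'pics/{n}3.png',p);np.save(f'{n}_d3.npy',d)
a=cv2.imread('pics/top3.png')[130:310,290:450];b=cv2.imread('pics/side3.png')[170:350,240:430]
cv2.imwrite('pics/c3.png',cv2.resize(cv2.hconcat([a,b]),None,fx=2.2,fy=2.2))
"
```

```text
time: 6.38
tcp_pos: [0.5227, -0.2306, 0.1693]
orientation: [[-0.959, -0.284, -0.001], [-0.284, 0.959, 0.001], [0.0, 0.001, -1.0]]
ft_force: [0.6, 0.6, -7.4]
finger_gap: 0.0529
gripper_force: 76.1
t 6.38 at [ 522.7 -230.6  169.3] turn [ 0.06 -0.02  0.02] then shift mm [ 0.2 -1.2 49.3]
```

View pics/c3.png

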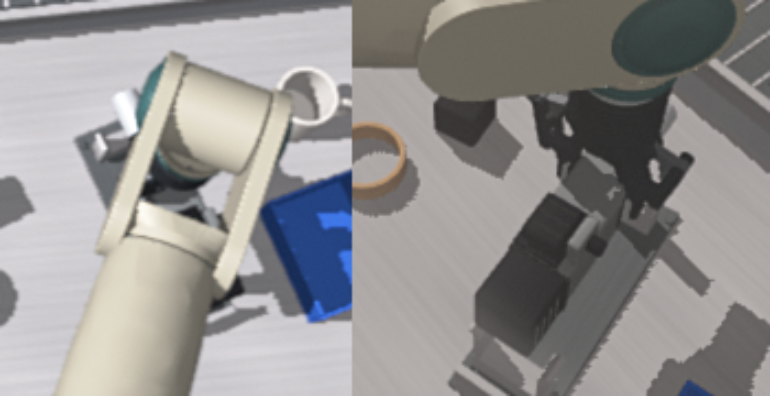

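The blower is above the cradle, with its nozzle toward the conveyor and the fork. I'll check the blower's offset in the hand from the depth images.

```bash
python3 - <<'E'
from h import *
s=status.state();a=np.radians(106.5-90);d=np.array([np.cos(a),np.sin(a)]);n=np.array([-d[1],d[0]])
o=np.array([.5018,-.2381])
for nm in("top","side"):
    C,_=cloud(nm,np.load(nm+"_d3.npy"));P=C.reshape(-1,3);P=P[np.isfinite(P[:,0])]
    q=(P[:,:2]-o);x=q@d*1e3;y=q@n*1e3;z=P[:,2]*1e3
    for k,b in(("batt top",(x>-136)&(x<-72)&(abs(y)<36)&(z>172)&(z<196)),("tube",(x>90)&(x<150)&(abs(y)<26)&(z>140)&(z<186)),("cheek+trig",(x>-75)&(x<-20)&(abs(y)<45)&(z>198)&(z<218))):
        if b.sum()>10:
            print(nm,k,b.sum(),"x",np.percentile(x[b],[1,50,99]).round(1),"y",np.percentile(y[b],[2,50,98]).round(1),"z",np.percentile(z[b],[2,50,98]).round(1))
            B=[]
            for x0 in range(-136,150,10):
                k2=b&(x>=x0)&(x<x0+10)
                if k2.sum()>15:B.append((x0,*np.percentile(y[k2],[3,97]).round(1)))
            print("   ",B)
E
```

```text
top batt top 77 x [-130.8 -125.2 -109.9] y [-26.4 -13.   14.4] z [178.7 184.6 189.9]
    [(-136, np.float64(-24.8), np.float64(14.9)), (-126, np.float64(-25.8), np.float64(11.3))]
top tube 170 x [ 90.8 121.7 138.9] y [-14.4   6.7  15.4] z [157.6 171.9 180.1]
    [(94, np.float64(5.7), np.float64(15.8)), (104, np.float64(0.9), np.float64(15.4)), (114, np.float64(-7.5), np.float64(14.1)), (124, np.float64(-14.1), np.float64(14.5)), (134, np.float64(-17.1), np.float64(14.9))]
top cheek+trig 86 x [-53.3 -37.  -24.4] y [-30.3 -17.3   5.4] z [199.5 207.3 213.5]
    [(-46, np.float64(-30.4), np.float64(-8.0)), (-36, np.float64(-26.1), np.float64(3.3))]
side batt top 1116 x [-132.4 -104.4  -72.6] y [-24.4   0.5  27.5] z [173.5 183.2 187.5]
    [(-136, np.float64(-23.3), np.float64(26.4)), (-126, np.float64(-23.9), np.float64(26.9)), (-116, np.float64(-23.9), np.float64(26.5)), (-106, np.float64(-24.4), np.float64(26.9)), (-96, np.float64(-24.2), np.float64(26.5)), (-86, np.float64(-24.6), np.float64(27.1)), (-76, np.float64(-22.0), np.float64(28.2))]
side tube 60 x [107.6 125.8 137.7] y [-16.3 -13.5  -7.4] z [154.7 165.9 172.5]
    [(114, np.float64(-16.2), np.float64(-10.8)), (124, np.float64(-16.2), np.float64(-7.6))]
side cheek+trig 621 x [-68.8 -49.8 -27.1] y [-35.9  -0.1  24.7] z [198.7 202.2 209.5]
    [(-76, np.float64(-6.1), np.float64(23.2)), (-66, np.float64(-24.1), np.float64(23.8)), (-56, np.float64(-37.3), np.float64(23.5)), (-46, np.float64(-32.6), np.float64(24.5)), (-36, np.float64(-22.3), np.float64(24.6))]
```

```bash
python3 -m pendant '[[[0,0,0,0,-0.4,25,30],[0,0,0,0,0,20,30],[0,0,0,0,0,12,30],[0,0,0,0,0,10,30],[0,0,0,0,0,8,30],[0,0,0,0,0,8,30],[0,0,0,0,0,0,30]]]'
python3 -c "
from h import *
print(status.state()['ft_force'],status.state()['moment'])"
```

```text
time: 7.35
tcp_pos: [0.5227, -0.2318, 0.086]
orientation: [[-0.959, -0.284, -0.001], [-0.284, 0.959, 0.001], [0.001, 0.001, -1.0]]
ft_force: [-0.3, 0.4, -7.3]
finger_gap: 0.0531
gripper_force: 76.1
[-0.29449936  0.44490173 -7.25355221] [ 0.08411885 -0.23358137 -0.01713197]
```

```bash
python3 -m pendant '[[[0,0,0,0,0,6,30],[0,0,0,0,0,5,30],[0,0,0,0,0,3,30],[0,0,0,0,0,1,30],[0,0,0,0,0,0,30]]]'
python3 -m pendant '[[[0,0,0,0,0,1,30],[0,0,0,0,0,1,30],[0,0,0,0,0,0,30]]]'
```

```text
time: 7.98
tcp_pos: [0.523, -0.232, 0.0717]
orientation: [[-0.959, -0.284, 0.0], [-0.284, 0.959, 0.0], [-0.0, 0.0, -1.0]]
ft_force: [-0.0, -0.5, -8.6]
finger_gap: 0.0529
gripper_force: 76.3
time: 8.35
tcp_pos: [0.5229, -0.2319, 0.0696]
orientation: [[-0.959, -0.284, -0.0], [-0.284, 0.959, 0.0], [0.0, 0.0, -1.0]]
ft_force: [0.5, 0.3, -7.7]
finger_gap: 0.0532
gripper_force: 76.3
```

```bash
python3 -m pendant '[[[0,0,0,0,0,1,30],[0,0,0,0,0,0,30]]]'
python3 -m pendant '[[[0,0,0,0,0,1,30],[0,0,0,0,0,0,30]]]'
```

```text
time: 8.6
tcp_pos: [0.5231, -0.232, 0.0689]
orientation: [[-0.959, -0.284, 0.0], [-0.284, 0.959, -0.0], [-0.0, -0.0, -1.0]]
ft_force: [0.6, -0.5, -5.9]
finger_gap: 0.0532
gripper_force: 76.4
time: 8.85
tcp_pos: [0.5232, -0.232, 0.0685]
orientation: [[-0.959, -0.284, 0.001], [-0.284, 0.959, -0.0], [-0.001, -0.0, -1.0]]
ft_force: [-0.5, 1.4, 0.1]
finger_gap: 0.0534
gripper_force: 77.2
```

Force is back to about zero, so the blower is seated. Now I'll release it and lift away.

```bash
python3 -m pendant '[[[0,0,0,0,0,0,85],[0,0,0,0,0,0,85],[0,0,0,0,0,0,85],[0,0,0,0,0,0,85],[0,0,0,0,0,-10,85],[0,0,0,0,0,-30,85],[0,0,0,0,0,-35,85],[0,0,0,0,0,-25,85]]]' >/dev/null
python3 -m pendant '[[[0,0,0,0,0,0,39],[0,0,0,0,0,0,39],[0,0,0,0,0,0,39],[0,0,0,0,0,0,39]]]'
python3 - <<'E'
from h import *
for n in('top','side'):
    p,d=optics.camera(n);cv2.imwrite(f'pics/{n}4.png',p);np.save(f'{n}_d4.npy',d)
a=cv2.imread('pics/top4.png')[150:310,290:430];b=cv2.imread('pics/side4.png')[210:370,250:430]
cv2.imwrite('pics/c4.png',cv2.resize(cv2.hconcat([a,b]),None,fx=2.4,fy=2.4))
a=np.radians(16.5);d=np.array([np.cos(a),np.sin(a)]);n=np.array([-d[1],d[0]]);o=np.array([.5018,-.2381])
s=status.state();t=np.array(s["tcp_pos"][:2])-o;print("tcp in cradle xy",t@d*1e3,t@n*1e3,s["ft_force"])
for nm in("top","side"):
    C,_=cloud(nm,np.load(nm+"_d4.npy"));P=C.reshape(-1,3);P=P[np.isfinite(P[:,0])]
    q=(P[:,:2]-o);x=q@d*1e3;y=q@n*1e3;z=P[:,2]*1e3
    for k,b in(("batt top",(x>-136)&(x<-72)&(abs(y)<28.5)&(z>78)&(z<90)),("cheek+trig",(x>-75)&(x<-20)&(abs(y)<50)&(z>95)&(z<115)),("button",(x>-60)&(x<-30)&(y<-29)&(y>-50)&(z>88)&(z<110)),("cheek",(x>-75)&(x<-20)&(y<-9)&(y>-29)&(z>105)&(z<115))):
        if b.sum()>3: print(nm,k,b.sum(),"x",np.percentile(x[b],[2,50,98]).round(1),"y",np.percentile(y[b],[2,50,98]).round(1),"z",np.percentile(z[b],[2,50,98]).round(1))
E
```

```text
time: 10.35
tcp_pos: [0.5226, -0.2318, 0.1666]
orientation: [[-0.959, -0.284, -0.002], [-0.284, 0.959, 0.001], [0.001, 0.001, -1.0]]
ft_force: [0.5, -0.1, 1.0]
finger_gap: 0.039
gripper_force: 0.0
tcp in cradle xy 21.92711697174878 -0.010391121510815518 [ 0.52204306 -0.32063136 -0.79308788]
top batt top 22 x [-130.5 -127.  -121. ] y [-27.2 -16.3  -9. ] z [80.9 84.3 88.5]
side batt top 873 x [-131.2 -102.8  -73.2] y [-25.2  -0.1  26.3] z [79.2 82.9 86.9]
side cheek+trig 555 x [-68.3 -49.7 -27.8] y [-37.   -1.9  23.7] z [ 96.  101.2 109.1]
side button 46 x [-54.4 -49.6 -42.8] y [-39.4 -34.5 -29.3] z [ 95.6 103.  105.7]
side cheek 91 x [-63.5 -48.2 -32.8] y [-26.6 -21.2 -15. ] z [105.4 107.5 109.8]
```

View pics/c4.png

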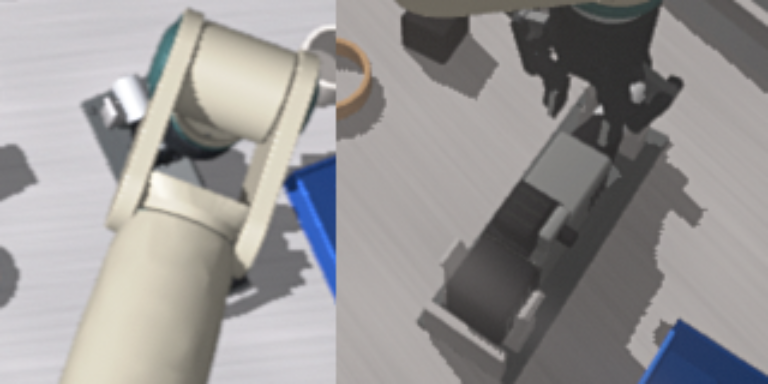

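The blower is seated: battery in the saddle, tube in the fork, bar top at z 83 mm, and its position matches the cradle seat. Next I'll move so that one finger is over the trigger and the other is outside the button.

```bash
python3 -m pendant '[[[0,0,0,20,-9,0,39],[0,0,0,30,-10,0,39],[0,0,0,18.5,-6.5,0,39],[0,0,0,0,0,15,39],[0,0,0,0,0,15,39],[0,0,0,0,0,5,39],[0,0,0,0,0,0,39],[0,0,0,0,0,0,39]]]'
python3 - <<'E'
from h import *
p,d=optics.camera('side');cv2.imwrite('pics/s5.png',cv2.resize(p[200:340,260:420],None,fx=4,fy=4))
a=np.radians(16.5);d=np.array([np.cos(a),np.sin(a)]);n=np.array([-d[1],d[0]]);o=np.array([.5018,-.2381])
s=status.state();t=np.array(s["tcp_pos"][:2])-o;print("tcp in cradle xy",t@d*1e3,t@n*1e3,s["ft_force"])
E
```

```text
time: 11.45
tcp_pos: [0.465, -0.2758, 0.1331]
orientation: [[-0.959, -0.284, 0.001], [-0.284, 0.959, -0.0], [-0.001, -0.0, -1.0]]
ft_force: [1.1, 0.1, 0.1]
finger_gap: 0.0388
gripper_force: 0.0
tcp in cradle xy -46.06824191554446 -25.711687112715715 [ 0.55479856 -0.22268448  0.39766155]
```

View pics/s5.png

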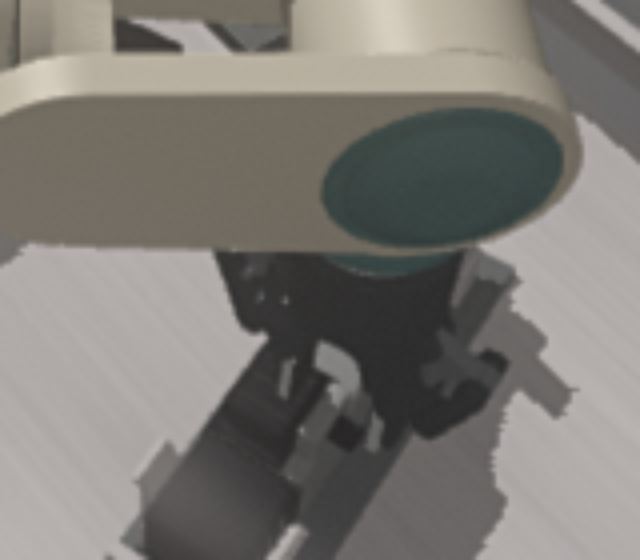

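The left finger at (310,390) is over the trigger, left of the cheek. The right finger at (385,430) is outside the button at (345,435). I'll descend in small steps and watch the force.

```bash
for i in 1; do python3 -m pendant '[[[0,0,0,0,0,4,39],[0,0,0,0,0,2,39],[0,0,0,0,0,0,39]]]'; done | egrep "tcp|ft"
python3 -m pendant '[[[0,0,0,0,0,2,39],[0,0,0,0,0,0,39]]]' | egrep "tcp|ft"
python3 -m pendant '[[[0,0,0,0,0,2,39],[0,0,0,0,0,0,39]]]' | egrep "tcp|ft"
python3 -m pendant '[[[0,0,0,0,0,2,39],[0,0,0,0,0,0,39]]]' | egrep "tcp|ft"
```

```text
tcp_pos: [0.4644, -0.2758, 0.1264]
ft_force: [0.3, 0.4, -0.4]
tcp_pos: [0.4645, -0.2758, 0.1245]
ft_force: [-0.1, -0.1, 0.4]
tcp_pos: [0.4645, -0.2758, 0.1226]
ft_force: [-0.5, -0.7, 0.6]
tcp_pos: [0.4646, -0.2759, 0.121]
ft_force: [-1.8, -0.9, 3.0]
```

```bash
python3 -m pendant '[[[0,0,0,0,0,3,39],[0,0,0,0,0,3,39],[0,0,0,0,0,0,39]]]' | egrep "tcp|ft"
python3 -m pendant '[[[0,0,0,0,0,3,39],[0,0,0,0,0,0,39]]]' | egrep "tcp|ft"
python3 -m pendant '[[[0,0,0,0,0,1.5,39],[0,0,0,0,0,0,39]]]' | egrep "tcp|ft"
python3 -m pendant '[[[0,0,0,0,0,1.5,39],[0,0,0,0,0,0,39]]]' | egrep "tcp|ft"
```

```text
tcp_pos: [0.4646, -0.2759, 0.1146]
ft_force: [-1.9, 0.6, 4.4]
tcp_pos: [0.4646, -0.2759, 0.1118]
ft_force: [-1.2, -0.1, 5.0]
tcp_pos: [0.4646, -0.2759, 0.1105]
ft_force: [-1.8, 0.7, 5.9]
tcp_pos: [0.4647, -0.2761, 0.1103]
ft_force: [-4.1, 2.4, 12.1]
```

The trigger has bottomed out at 12 N. Now I'll press the button by shifting along tool +y.

```bash
f(){ egrep "tcp|ft"; }
python3 -m pendant '[[[0,0,0,0,2,0,39],[0,0,0,0,2,0,39],[0,0,0,0,0,0,39]]]' | f
python3 -m pendant '[[[0,0,0,0,2,0,39],[0,0,0,0,2,0,39],[0,0,0,0,0,0,39]]]' | f
python3 -m pendant '[[[0,0,0,0,2,0,39],[0,0,0,0,2,0,39],[0,0,0,0,0,0,39]]]' | f
python3 -m pendant '[[[0,0,0,0,1.5,0,39],[0,0,0,0,0,0,39]]]' | f
```

```text
tcp_pos: [0.4642, -0.2739, 0.1109]
ft_force: [-1.6, -6.1, 10.5]
tcp_pos: [0.4635, -0.2706, 0.1119]
ft_force: [-1.9, -6.4, 14.0]
tcp_pos: [0.4628, -0.2665, 0.1117]
ft_force: [0.2, -5.8, 12.1]
tcp_pos: [0.4623, -0.265, 0.1116]
ft_force: [1.9, -4.4, 11.5]
```

```bash
f(){ egrep "tcp|ft|force|gap"; }
python3 -m pendant '[[[0,0,0,0,1.5,0,39],[0,0,0,0,0,0,39]]]' | f
python3 -m pendant '[[[0,0,0,0,1.5,0,39],[0,0,0,0,0,0,39]]]' | f
python3 -m pendant '[[[0,0,0,0,1.5,0,39],[0,0,0,0,0,0,39]]]' | f
python3 - <<'E'
from h import *
a=np.radians(16.5);d=np.array([np.cos(a),np.sin(a)]);n=np.array([-d[1],d[0]]);o=np.array([.5018,-.2381])
s=status.state();t=np.array(s["tcp_pos"][:2])-o;print("tcp in cradle xy",t@d*1e3,t@n*1e3,np.dot(s["ft_force"][:2],n))
C,p=cloud("side");cv2.imwrite('pics/s6.png',cv2.resize(p[200:340,260:420],None,fx=4,fy=4));P=C.reshape(-1,3);P=P[np.isfinite(P[:,0])]
q=(P[:,:2]-o);x=q@d*1e3;y=q@n*1e3;z=P[:,2]*1e3
for lo,hi in((-130,-110),(-110,-90),(-90,-72)):
    b=(x>lo)&(x<hi)&(abs(y)<33)&(z>77)&(z<91);print(lo,b.sum(),np.percentile(y[b],[3,50,97]).round(1),np.polyfit(y[b],z[b],1).round(3))
E
```

```text
tcp_pos: [0.462, -0.2637, 0.1116]
ft_force: [1.2, -5.7, 11.0]
finger_gap: 0.0391
gripper_force: 5.8
tcp_pos: [0.4616, -0.2622, 0.1115]
ft_force: [2.4, -5.7, 10.4]
finger_gap: 0.039
gripper_force: 5.6
tcp_pos: [0.4611, -0.2607, 0.1113]
ft_force: [2.7, -6.3, 9.2]
finger_gap: 0.0392
gripper_force: 5.4
tcp in cradle xy -45.4138536249305 -10.141487897778147 -6.770152400904476
-130 300 [-21.3   3.4  30.2] [-5.2000e-02  8.5265e+01]
-110 278 [-21.    3.3  29.9] [-5.7000e-02  8.5155e+01]
-90 253 [-21.6   3.4  30.1] [-5.8000e-02  8.4822e+01]
```

View pics/s6.png

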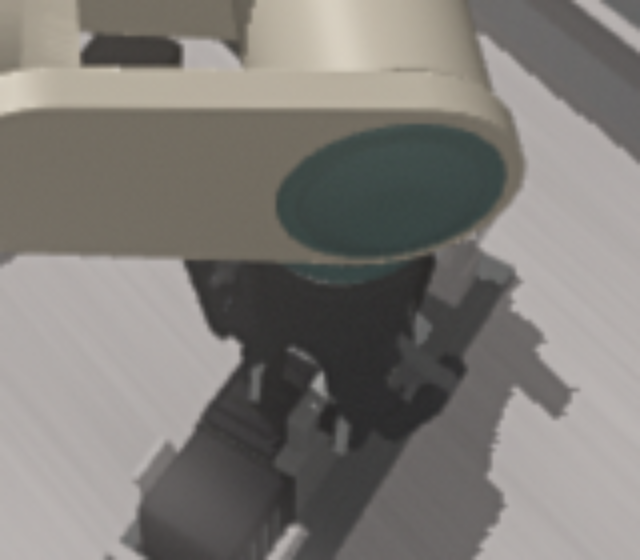

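The image shows the blower slid about 3.7 mm, against the left saddle wall. The button finger still has about 3 mm to go, so I'll continue.

```bash
f(){ egrep "tcp|ft|force|gap"; }
python3 -m pendant '[[[0,0,0,0,1.5,0,39],[0,0,0,0,0,0,39]]]' | f
python3 -m pendant '[[[0,0,0,0,1,0,39],[0,0,0,0,0,0,39]]]' | f
python3 -m pendant '[[[0,0,0,0,1,0,39],[0,0,0,0,0,0,39]]]' | f
python3 -m pendant '[[[0,0,0,0,1,0,39],[0,0,0,0,0,0,39]]]' | f
```

```text
tcp_pos: [0.4607, -0.2592, 0.1112]
ft_force: [2.9, -6.2, 9.0]
finger_gap: 0.0394
gripper_force: 5.3
tcp_pos: [0.4604, -0.2582, 0.1111]
ft_force: [3.1, -5.8, 8.8]
finger_gap: 0.0392
gripper_force: 5.2
tcp_pos: [0.4601, -0.2572, 0.111]
ft_force: [2.8, -5.9, 9.9]
finger_gap: 0.0392
gripper_force: 5.1
tcp_pos: [0.4598, -0.2562, 0.1109]
ft_force: [3.8, -5.8, 7.5]
finger_gap: 0.0389
gripper_force: 5.0
```

```bash
python3 - <<'E'
from h import *
a=np.radians(16.5);d=np.array([np.cos(a),np.sin(a)]);n=np.array([-d[1],d[0]]);o=np.array([.5018,-.2381])
s=status.state();t=np.array(s["tcp_pos"][:2])-o;print("tcp in cradle xy",t@d*1e3,t@n*1e3,np.dot(s["ft_force"][:2],n))
for D in(np.load("side_d4.npy"),optics.camera("side")[1]):
    C,_=cloud("side",D);P=C.reshape(-1,3);P=P[np.isfinite(P[:,0])]
    q=(P[:,:2]-o);x=q@d*1e3;y=q@n*1e3;z=P[:,2]*1e3
    b=(x>-130)&(x<-72)&(abs(y)<33)&(z>75)&(z<93);print(b.sum(),np.percentile(y[b],[3,50,97]).round(1),np.polyfit(y[b],z[b],1).round(3))
E
```

```text
tcp in cradle xy -45.38763539962745 -5.418828830660002 -6.598096181001959
848 [-25.6  -0.4  25.9] [2.0000e-02 8.2863e+01]
850 [-21.7   3.1  30.3] [-3.400e-02  8.481e+01]
```

The blower has rolled about 3°, because both fingers drag it to the left. I'll finish the press by closing the fingers instead, so that the trigger finger's friction acts the other way.

```bash
f(){ egrep "tcp|ft|force|gap"; }
python3 -m pendant '[[[0,0,0,0,0,1,37],[0,0,0,0,0,0,37],[0,0,0,0,0,0,37]]]' 20| f
python3 -m pendant '[[[0,0,0,0,0,0,35],[0,0,0,0,0,0,35]]]' | f
python3 -m pendant '[[[0,0,0,0,0,0,33],[0,0,0,0,0,0,33]]]' | f
python3 - <<'E'
from h import *
a=np.radians(16.5);d=np.array([np.cos(a),np.sin(a)]);n=np.array([-d[1],d[0]]);o=np.array([.5018,-.2381])
s=status.state();t=np.array(s["tcp_pos"][:2])-o;print("tcp in cradle xy",t@d*1e3,t@n*1e3,np.dot(s["ft_force"][:2],n),s["moment"])
C,_=cloud("side");P=C.reshape(-1,3);P=P[np.isfinite(P[:,0])]
q=(P[:,:2]-o);x=q@d*1e3;y=q@n*1e3;z=P[:,2]*1e3
b=(x>-130)&(x<-72)&(abs(y)<33)&(z>75)&(z<93);print(b.sum(),np.percentile(y[b],[3,50,97]).round(1),np.polyfit(y[b],z[b],1).round(3))
E
```

```text
tcp_pos: [0.4598, -0.2558, 0.1109]
ft_force: [-0.4, -2.9, 14.8]
finger_gap: 0.0372
gripper_force: 11.6
tcp_pos: [0.4599, -0.2562, 0.1113]
ft_force: [0.4, -4.0, 16.1]
finger_gap: 0.0353
gripper_force: 16.1
tcp_pos: [0.4602, -0.2568, 0.1116]
ft_force: [0.6, -6.6, 15.7]
finger_gap: 0.0333
gripper_force: 18.5
tcp in cradle xy -45.22680520498224 -6.127341341900884 -6.472901123872594 [-0.57798113  0.04995079  0.01113996]
851 [-21.5   3.2  30.4] [-3.3000e-02  8.4796e+01]
```

Pad force rose to 18 N, well above the 4 N button spring, so the button is home. I'll ease the trigger up while holding the button.

```bash
f(){ egrep "tcp|ft|force|gap"; }
python3 -m pendant '[[[0,0,0,0,0,-1.5,33],[0,0,0,0,0,-1,33],[0,0,0,0,0,0,33]]]' | f
python3 -m pendant '[[[0,0,0,0,0,-1,33],[0,0,0,0,0,-1,33],[0,0,0,0,0,0,33]]]' | f
python3 -m pendant '[[[0,0,0,0,0,-1,33],[0,0,0,0,0,-1,33],[0,0,0,0,0,0,33]]]' | f
python3 -m pendant '[[[0,0,0,0,0,-1,33],[0,0,0,0,0,0,33]]]' | f
```

```text
tcp_pos: [0.4601, -0.2564, 0.1124]
ft_force: [6.1, -6.4, 6.5]
finger_gap: 0.0331
gripper_force: 8.8
tcp_pos: [0.46, -0.2555, 0.1138]
ft_force: [5.5, -3.2, 5.0]
finger_gap: 0.0332
gripper_force: 7.2
tcp_pos: [0.4595, -0.2548, 0.115]
ft_force: [5.0, -1.6, 3.4]
finger_gap: 0.0331
gripper_force: 5.9
tcp_pos: [0.4592, -0.2546, 0.1157]
ft_force: [5.4, -1.8, 1.1]
finger_gap: 0.0331
gripper_force: 5.2
```

```bash
f(){ egrep "tcp|ft|force|gap"; }
python3 -m pendant '[[[0,0,0,0,0,-1,33],[0,0,0,0,0,0,33]]]' | f
python3 -m pendant '[[[0,0,0,0,0,-1,33],[0,0,0,0,0,0,33]]]' | f
python3 -m pendant '[[[0,0,0,0,0,-1,33],[0,0,0,0,0,0,33]]]' | f
python3 - <<'E'
from h import *
p,_=optics.camera('side');cv2.imwrite('pics/s7.png',cv2.resize(p[200:340,260:420],None,fx=4,fy=4))
E
```

```text
tcp_pos: [0.4588, -0.2544, 0.1165]
ft_force: [4.9, -1.7, 1.7]
finger_gap: 0.033
gripper_force: 4.9
tcp_pos: [0.4585, -0.2544, 0.1173]
ft_force: [5.1, -2.1, 1.1]
finger_gap: 0.0331
gripper_force: 4.7
tcp_pos: [0.4582, -0.2544, 0.1182]
ft_force: [3.6, -1.6, 1.1]
finger_gap: 0.033
gripper_force: 4.7
```

View pics/s7.png

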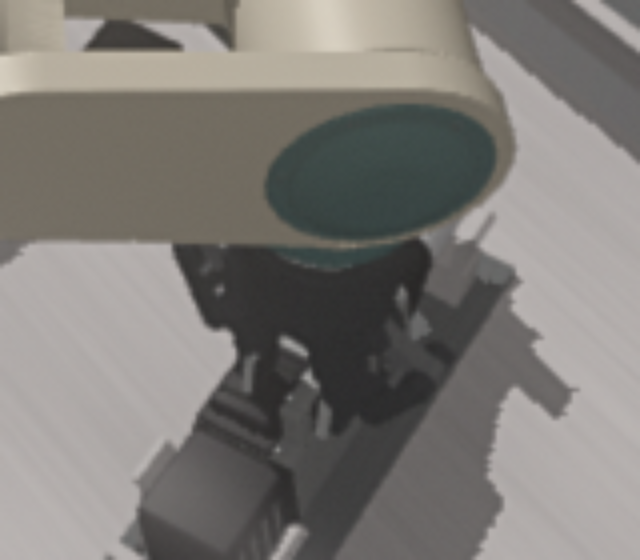

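The vertical force has dropped to about 1 N, where a free trigger would still push with 4 N, so the lock has caught. I'll open the fingers and move clear.

```bash
python3 -m pendant '[[[0,0,0,0,-2,0,41],[0,0,0,0,-2,0,43],[0,0,0,0,0,-2,43],[0,0,0,0,0,-10,43],[0,0,0,0,0,-30,43],[0,0,0,0,0,-40,43],[0,0,0,0,0,-40,43],[0,0,0,-40,0,-20,43]]]' | egrep "tcp|ft"
python3 -m pendant '[[[0,0,0,0,50,-20,43],[0,0,0,0,55,0,43],[0,0,0,0,55,0,43],[0,0,0,0,55,0,43],[0,0,0,0,55,0,43],[0,0,0,0,30,0,43],[0,0,0,0,0,0,43]]]' | egrep "time|tcp|ft"
python3 - <<'E'
from h import *
a=np.radians(16.5);d=np.array([np.cos(a),np.sin(a)]);n=np.array([-d[1],d[0]]);o=np.array([.5018,-.2381])
ims=[]
for nm in("top","side"):
    C,p=cloud(nm);cv2.imwrite(f"pics/{nm}9.png",p);ims.append(p);P=C.reshape(-1,3);P=P[np.isfinite(P[:,0])]
    q=(P[:,:2]-o);x=q@d*1e3;y=q@n*1e3;z=P[:,2]*1e3
    for k,b in(("batt",(x>-136)&(x<-72)&(abs(y)<33)&(z>75)&(z<93)),("trigger",(x>-62)&(x<-30)&(y>-4)&(y<22)&(z>80)&(z<115)),("button",(x>-60)&(x<-30)&(y<-27)&(y>-50)&(z>90)&(z<112)),("cheek",(x>-75)&(x<-20)&(y<-5)&(y>-32)&(z>104)&(z<115)),("tube",(x>125)&(x<150)&(abs(y)<26)&(z>50)&(z<90))):
        if b.sum()>3: print(nm,k,b.sum(),"x",np.percentile(x[b],[2,50,98]).round(1),"y",np.percentile(y[b],[2,50,98]).round(1),"z",np.percentile(z[b],[2,50,98]).round(1),np.polyfit(y[b],z[b],1).round(3))
A=cv2.resize(ims[0][160:300,300:430],(390,420));B=cv2.resize(ims[1][210:350,260:395],(405,420));cv2.imwrite("pics/c9.png",cv2.hconcat([A,B]))
E
```

```text
tcp_pos: [0.4975, -0.2476, 0.2647]
ft_force: [-0.4, -0.9, 0.3]
time: 21.95
tcp_pos: [0.4119, 0.0424, 0.2812]
ft_force: [0.0, -1.1, 0.4]
top batt 460 x [-129.6 -101.5  -73.4] y [-30.1  -2.6  23.3] z [78.1 85.  91.1] [-3.100e-02  8.502e+01]
top trigger 121 x [-61.2 -46.5 -30.7] y [-3.7 10.4 21.3] z [ 87.8  97.3 102.7] [-0.142 98.331]
top button 21 x [-59.3 -47.6 -32.9] y [-36.7 -30.3 -27.7] z [103.5 107.3 111.7] [  0.703 129.602]
top cheek 58 x [-60.9 -46.7 -31.2] y [-30.4 -24.3 -18.5] z [105.3 109.6 113.8] [-5.20000e-02  1.08501e+02]
top tube 59 x [125.1 132.1 139.3] y [-18.5  -0.3  12.9] z [57.5 73.1 79.4] [-0.185 70.832]
side batt 920 x [-132.1 -103.8  -73.2] y [-28.9  -3.4  23.4] z [77.1 82.7 87. ] [1.8000e-02 8.2656e+01]
side trigger 192 x [-61.6 -47.  -30.9] y [-3.6  8.5 21.5] z [92.6 95.4 97.9] [-2.2000e-02  9.5606e+01]
side button 50 x [-59.4 -48.6 -32.8] y [-34.1 -29.1 -27.4] z [ 92.7 103.1 108.3] [  0.502 117.355]
side cheek 100 x [-64.4 -49.2 -32.1] y [-28.5 -23.4 -17.7] z [104.8 107.5 110.1] [3.20000e-02 1.08249e+02]
side tube 73 x [125.2 131.5 137.8] y [-17.6  -3.5  14.3] z [58.9 69.  73.9] [ 0.136 68.683]
```

View pics/c9.png

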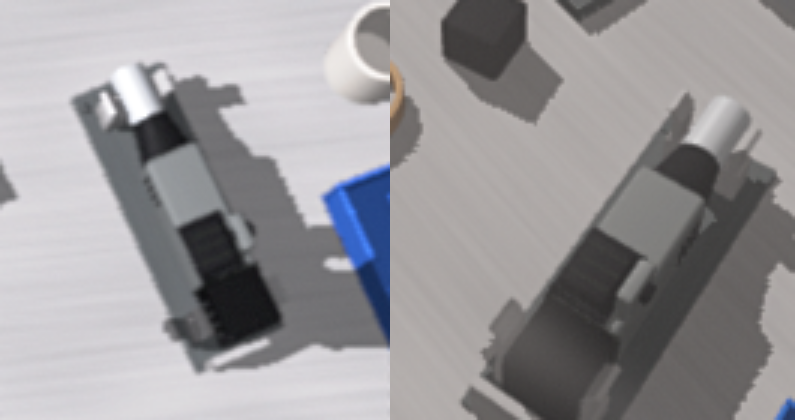

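The picture shows the blower lying flat in the cradle, tube in the fork and battery in the saddle. With nothing touching it, the trigger top is at z 95.5 mm, which is 6 mm down, so the lock is holding it. I'll hand in.

```bash
python3 -c "
from plant import manip
print(manip.finish_job())"
```

```text
the job is handed in; nothing more can be done
None
```

The job is handed in at about 22 s: the blower lies flat in the cradle with nothing touching it, and the lock holds the trigger about 6 mm down (checked by camera); pressing the button made the blower slide about 4 mm and roll about 3° for a moment, but it settled flat again.

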